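# Seat the casting flasks on their sprue bases

## Task

Stand each of the four perforated steel casting flasks on the black rubber sprue base of its own size, the smallest flask on the smallest base and so on up to the largest on the largest, upright, centred over the boss and resting flat on the rubber. Do not tip any flask over on the way, and leave the salt jar and the grey crucible standing where they are.

Things in the scene. Friction and masses are not known exactly. Their poses are not given: they have to be found in the camera images.
- flask_small: the smallest of four casting flasks: an upright open tube of bare perforated steel, 30 mm outside diameter, 40 mm tall, wall 2.5 mm, open at both ends, loose; origin at the centre of its lower rim, z up along the tube. It stands free on the worktop at the start. Grip it across the outside
- flask_medium: the second smallest of four casting flasks: an upright open tube of bare perforated steel, 40 mm outside diameter, 50 mm tall, wall 2.5 mm, open at both ends, loose; origin at the centre of its lower rim, z up along the tube. It stands free on the worktop at the start. Grip it across the outside
- flask_large: the second largest of four casting flasks: an upright open tube of bare perforated steel, 50 mm outside diameter, 60 mm tall, wall 2.5 mm, open at both ends, loose; origin at the centre of its lower rim, z up along the tube. It stands free on the worktop at the start. Grip it across the outside
- flask_largest: the largest of four casting flasks: an upright open tube of bare perforated steel, 60 mm outside diameter, 70 mm tall, wall 2.5 mm, open at both ends, loose; origin at the centre of its lower rim, z up along the tube. It stands free on the worktop at the start. Grip it across the outside
- base_small: the smallest of four black rubber sprue bases, the one for the 30 mm flask: a round disc 46 mm across and 12 mm high, fixed to the worktop, with a tapered boss in the middle, 9 mm across at its foot, rising 8 mm above the disc; origin at the centre of its underside on the worktop, z up. The flask's lower rim rests on the disc (12 mm above the worktop) round the boss, with 8 mm of room to each side
- base_medium: the second smallest of four black rubber sprue bases, the one for the 40 mm flask: a round disc 56 mm across and 12 mm high, fixed to the worktop, with a tapered boss in the middle, 19 mm across at its foot, rising 8 mm above the disc; origin at the centre of its underside on the worktop, z up. The flask's lower rim rests on the disc (12 mm above the worktop) round the boss, with 8 mm of room to each side
- base_large: the second largest of four black rubber sprue bases, the one for the 50 mm flask: a round disc 66 mm across and 12 mm high, fixed to the worktop, with a tapered boss in the middle, 29 mm across at its foot, rising 8 mm above the disc; origin at the centre of its underside on the worktop, z up. The flask's lower rim rests on the disc (12 mm above the worktop) round the boss, with 8 mm of room to each side
- base_largest: the largest of four black rubber sprue bases, the one for the 60 mm flask: a round disc 76 mm across and 12 mm high, fixed to the worktop, with a tapered boss in the middle, 39 mm across at its foot, rising 8 mm above the disc; origin at the centre of its underside on the worktop, z up. The flask's lower rim rests on the disc (12 mm above the worktop) round the boss, with 8 mm of room to each side
- salt_jar: white screw-cap jar with a blue lid, 52 mm across, 60 mm tall, not part of the job; origin at the centre of its underside, z up. Behind it and the flasks stands a fixed green drawer cabinet, 165 mm tall, whose slightly open top drawer reaches forward to x = 0.735 m between y = 0.10 and 0.29 m
- grey_crucible: grey round ceramic crucible, 51 mm across, 24 mm tall, open at the top, not part of the job; origin at the centre of its underside, z up. On the other (right) side of the flasks and bases an upright black screen, 0.365 m tall, runs from front to back with its left face at y = -0.045 m
Not all that is in view belongs to the job. Leave any green look-alike of the flask_small alone.

How it is judged:
By the outcome, as a careful person would: the job done as asked, in the order asked, and still so for the second after the job is handed in, with the robot touching nothing.
It also fails if it takes over 117 s, if anything falls off the work surface, if the arm or the gripper's body presses on something with over 40 N, if the wrist force passes 120 N, or if a joint passes its speed limit or range.

## Robot

A 6-joint arm with a two-finger parallel gripper is mounted at the origin on a cart in front of the work surface, level with it; the furniture and walls round the work are solid. World frame = base frame: x ahead of the robot, y to its left, z up, the work surface at z = 0. Lengths are in m, angles in degrees, forces in N, time in s.
With the tool pointing down it reaches from about 0.35 to 0.875 m from the base axis. Payload 4.2 kg.
Tool frame: the origin (TCP) lies midway between the tips of the shut fingers; the grasp point (between the pads) lies 19 mm behind it; z points along the fingers, y is the line along which they close (so a half turn about z gives the same grasp; the last joint's range is limited). The gripper opens to 87 mm and grips with 3 to 60 N. Pads are 19 mm wide; open, the fingers measure 117 mm over their backs; the gripper's body (75 mm by 190 mm) begins 51 mm behind the grasp point.
Start: joints at [78.071, 22.042, 0.453, 0, -68.411, -14.817], TCP at [0.281, 0.558, 0.223] pointing down, gripper open.
Joint ranges: [-179.83, 179.83], [-69.29, 118.12], [-61.27, 80.66], [-181.25, 117.63], [-171.15, -9.14], [-177.46, 177.46]. Speed limits (degrees/s): [159.86, 159.86, 180, 180, 180, 180].

## Interface

Orientations are given as [roll, pitch, yaw] about the fixed x, y, z axes, in that order (R = Rz(yaw) Ry(pitch) Rx(roll)).
In Python, from workcell import env gives the robot as it stands. The module is installed in compiled form; this text tells all that it offers. Calls block until the motion is done:
- env.goto(position, orientation): joint-space move of the TCP to a pose.
- env.move_straight(position, rotation=None, rate=0.15, force_limit=None): straight line of the TCP; rotation=None keeps the orientation; rate is the mean speed in m/s. With force_limit (N) it stops when the force on the tool has changed by that much, and returns True; else False.
- env.set_joints(angles): joint-space move.
- env.gripper_to(opening, grasp_force=None): opening from 0.0 (shut) to 1.0 (fully open); grasp_force is the grip in N (None keeps the last); returns when the fingers have stopped.
- env.dwell(seconds).
- env.inverse_kinematics(position, orientation): joint angles nearest the present ones, or None.
- env.read_state(): the state.
- env.grab_frame(name): name is "scene" or "top" or "wrist"; returns a dict with "image" (400x640x3 uint8, blue, green, red), "fx", "fy", "cx", "cy" (pixels), "position" and "orientation" of the camera in the world. Camera axes: x right, y up, looking along -z (the intrinsics and any distortion apply to the point x, -y, -z); pixel columns grow to the right and rows downward; lengths in m; the calibration is good to about 2 mm. A picture is of the moment at which its call begins. There is no depth.
A pose or a line that the arm cannot do raises env.Unreachable and nothing moves.
- env.close_job(): hands the job in; it is judged then, once.
Trained networks look in a picture, given as the dict that the camera call returned (one of the last four; its "shot" number tells which), for a name from the list of things; names that differ only in an ending like _2 or _b are one class to them, and where a whole thing is asked for, a point or a joint stands for the part that bears it (a point fixed in the world has none). Each returns a list of dicts, best first, with "score" (0 to 1); they miss things now and then, are a little off and sometimes report something else, mostly with a low value. They report only what shows in the picture. A call takes as long as a camera call. They do not tell look-alikes from the thing itself.
- env.search_frame(picture, thing): "xyz" ([x, y, z] in m, in world coordinates, good to about 4 mm: the middle of the surface that is visible of it).
- env.trace(picture, thing): "mask" (400x640 bool, what is visible of it).
The state is a dict: "clock": time; "joint_positions": joint angles; "qvel": joint speeds; "joint_torque": joint torques, N m; "position": TCP position; "tool_rot": TCP orientation; "force": force on the tool from outside, world axes, zero at the start; "wrist_torque": the same for the moment, N m; "opening": opening from 0.0 (shut) to 1.0 (fully open); "finger_force": force on a finger pad.
Only numpy, scipy, OpenCV 4.12 (cv2) and the standard library are available. Lean on these libraries where they do the work, as an engineer would, in place of code of your own. Each camera call takes 0.05 s, during which the arm holds its last target. There are 200 camera calls.

## Working session

There is one attempt and no reset: what is moved stays moved. The work goes in short steps, each a Python script; the robot and the scene stay as the last script left them, time stands still between calls to the robot, and variables do not carry over. Pictures are saved under pics/ and viewed, at most 14 in all, crops included, and the job is handed in when it is done.

```bash
mkdir -p pics
python3 - <<'E'
from workcell import env
import cv2
for n in("scene","top"):
    f=env.grab_frame(n); cv2.imwrite(f"pics/{n}0.png",f["image"])
    print(n,f["position"],f["orientation"],f["fx"],f["cx"],f["cy"],[k for k in f])
    for t in "flask_small flask_medium flask_large flask_largest base_small base_medium base_large base_largest salt_jar grey_crucible".split():
        print(t,[(round(r["score"],2),[round(v,3) for v in r["xyz"]]) for r in env.search_frame(f,t)[:4]])
s=env.read_state();print(s["clock"],s["tool_rot"],s["position"])
E
```

```text
scene [-0.07204302  0.5701701   0.45496241] [  59.17630486   -0.81589376 -124.31738392] 455.50027734807657 321.9638684395281 197.68333625253183 ['image', 'fx', 'fy', 'cx', 'cy', 'position', 'orientation', 'shot']
flask_small [(0.8, [0.54, 0.16, 0.024]), (0.8, [0.535, 0.01, 0.025]), (0.65, [0.625, 0.11, 0.028])]
flask_medium [(0.74, [0.534, 0.079, 0.035])]
flask_large [(0.93, [0.624, 0.192, 0.049])]
flask_largest [(0.88, [0.528, 0.322, 0.049])]
base_small [(0.86, [0.43, 0.332, 0.014])]
base_medium [(0.9, [0.421, 0.241, 0.015])]
base_large [(0.94, [0.434, 0.162, 0.015])]
base_largest [(0.59, [0.417, 0.081, 0.014])]
salt_jar [(0.9, [0.52, 0.252, 0.044])]
grey_crucible [(0.67, [0.525, 0.326, 0.048]), (0.66, [0.518, 0.253, 0.043]), (0.64, [0.64, 0.332, 0.019])]
top [0.46849463 0.17585988 0.90054121] [  3.51219165  -1.36933035 -91.39115483] 499.7781347728084 317.0083233773602 198.3370054541641 ['image', 'fx', 'fy', 'cx', 'cy', 'position', 'orientation', 'shot']
flask_small [(0.7, [0.549, 0.152, 0.041]), (0.62, [0.634, 0.103, 0.032]), (0.49, [0.544, 0.001, 0.036])]
flask_medium [(0.65, [0.543, 0.065, 0.041]), (0.2, [0.547, 0.151, 0.041])]
flask_large [(0.9, [0.641, 0.189, 0.041])]
flask_largest [(0.73, [0.55, 0.323, 0.049]), (0.66, [0.444, 0.325, 0.015])]
base_small [(0.85, [0.44, 0.331, 0.011])]
base_medium [(0.64, [0.426, 0.233, 0.013])]
base_large [(0.71, [0.442, 0.157, 0.012])]
base_largest [(0.77, [0.432, 0.075, 0.01])]
salt_jar [(0.45, [0.547, 0.15, 0.038])]
grey_crucible [(0.76, [0.633, 0.325, 0.016])]
1.1 [-1.79999117e+02  1.47943453e-03 -2.67447926e+01] [0.28122933 0.55813335 0.22256187]
```

View pics/scene0.png

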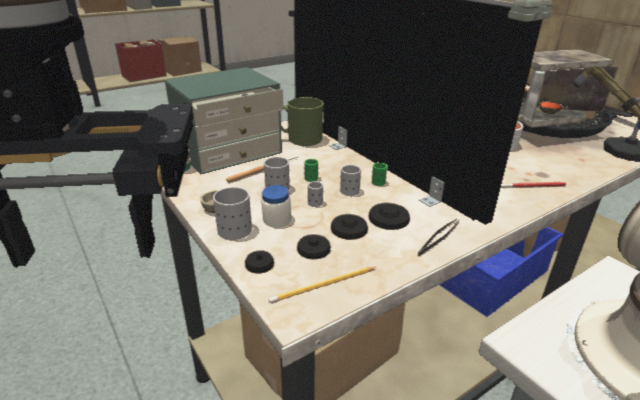

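View pics/top0.png

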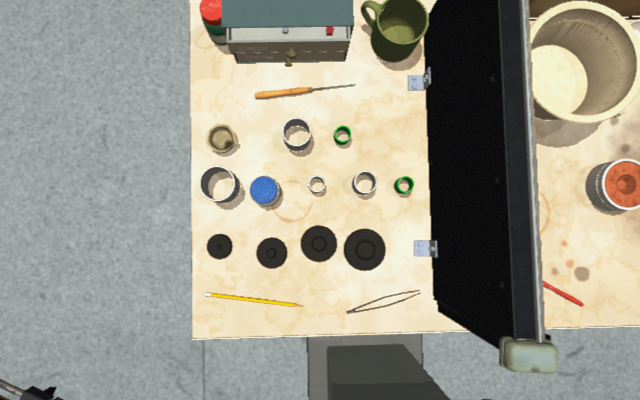

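The scene view shows the four steel flasks: largest at (233,213), large (277,173), small (315,194) and medium (350,180). The green look-alikes are at (311,170) and (379,174), and the jar is at (276,205). In the top view the bases run small to largest from left to right: (220,246), (271,252), (319,244), (364,249). The steel small flask is at (317,185), so its true position is (0.549, 0.152).

Next I'll refine the positions by fitting silhouettes.

```bash
cat > h.py <<'E'
from workcell import env
import cv2, numpy as np
from scipy.optimize import least_squares
from scipy.spatial.transform import Rotation as Ro
A=np.linspace(0,2*np.pi,60)
DIM=dict(flask_small=(.015,.04),flask_medium=(.02,.05),flask_large=(.025,.06),flask_largest=(.03,.07),
 base_small=(.023,.012),base_medium=(.028,.012),base_large=(.033,.012),base_largest=(.038,.012))
def proj(f,P):
    p=Ro.from_euler('xyz',f["orientation"],degrees=True).inv().apply(P-f["position"])
    return np.c_[f["cx"]+f["fx"]*p[:,0]/-p[:,2], f["cy"]+f["fy"]*-p[:,1]/-p[:,2]]
def box(h): return np.r_[h.min(0),h.max(0)]
def hull(f,x,y,r,z0,z1):
    P=np.vstack([np.c_[x+r*np.cos(A),y+r*np.sin(A),0*A+z] for z in(z0,z1)])
    return proj(f,P)
def cen(pts):
    m=cv2.moments(cv2.convexHull(pts.astype(np.float32))); return np.array([m["m10"],m["m01"]])/m["m00"], m["m00"]
def locate(f,name,guess,z0=0.):
    """xy of the thing: centroid of its convex silhouette against the modelled one"""
    r,h=DIM[name]; best=None
    for d in env.trace(f,name):
        m=d["mask"].astype(np.uint8)
        n,l,st,_=cv2.connectedComponentsWithStats(m)
        if n<2: continue
        l=(l==1+st[1:,4].argmax())
        p=np.argwhere(l)[:,::-1].astype(float); c,a=cen(p)
        if len(p)<20: continue
        s=least_squares(lambda q:cen(hull(f,*q,r,z0,z0+h))[0]-c,guess,diff_step=1e-3)
        e=np.hypot(*(s.x-guess))
        if best is None or e<best[0]: best=(e,s.x,a/cen(hull(f,*s.x,r,z0,z0+h))[1],d["score"])
    return best
G=dict(flask_small=(.545,.154),flask_medium=(.54,.067),flask_large=(.636,.189),flask_largest=(.545,.323),
 base_small=(.44,.331),base_medium=(.426,.235),base_large=(.44,.158),base_largest=(.43,.077))
E
python3 - <<'E'
from h import *
for c in("top","scene"):
    f=env.grab_frame(c)
    for n in G:
        b=locate(f,n,np.array(G[n])); print(c,n,b and (b[1].round(4),round(b[2],2),b[3]))
for p,y in[((.545,.154,.3),90),((.545,.154,.3),-90),((.64,.189,.3),0),((.64,.189,.3),180),((.43,.077,.3),90),((.43,.077,.3),-90)]: print(y,env.inverse_kinematics(p,[180,0,y]))
E
```

```text
top flask_small (array([0.5566, 0.1493]), 0.12, 0.62)
top flask_medium None
top flask_large (array([0.6344, 0.1867]), 0.92, 0.69)
top flask_largest (array([0.5482, 0.3205]), 0.97, 0.66)
top base_small (array([0.4418, 0.3282]), 0.87, 0.67)
top base_medium (array([0.4278, 0.2354]), 0.91, 0.91)
top base_large (array([0.4412, 0.1521]), 0.93, 0.56)
top base_largest (array([0.4294, 0.0707]), 0.96, 0.8)
scene flask_small (array([0.547 , 0.1573]), 0.9, 0.87)
scene flask_medium (array([0.5472, 0.0737]), 0.91, 0.76)
scene flask_large (array([0.6452, 0.1841]), 0.86, 0.56)
scene flask_largest (array([0.5479, 0.3239]), 0.97, 0.56)
scene base_small (array([0.4404, 0.3318]), 0.85, 0.74)
scene base_medium (array([0.426 , 0.2408]), 0.91, 0.77)
scene base_large (array([0.443 , 0.1558]), 0.81, 0.68)
scene base_largest (array([0.4286, 0.074 ]), 0.98, 0.82)
90 [ 32.16795819  13.74902589  -0.36422462   0.         -75.88674949
 147.83204181]
-90 [ 32.16795819  13.74902589  -0.36422462   0.         -75.88674949
 -32.16795819]
0 [ 3.03074352e+01  2.42300228e+01  1.47773745e+01  2.54444375e-14
 -8.05473517e+01  5.96925648e+01]
180 [ 3.03074352e+01  2.42300228e+01  1.47773745e+01 -2.54444375e-14
 -8.05473517e+01 -1.20307435e+02]
90 [ 31.60972851   0.1934214  -16.19852961   0.         -73.60804899
 148.39027149]
-90 [ 31.60972851   0.1934214  -16.19852961   0.         -73.60804899
 -31.60972851]
```

Run:
```python
from h import *
for i,(x,y) in enumerate([(.48,.27),(.48,.13)]):
    env.goto([x,y,.30],[180,0,-90]); f=env.grab_frame("wrist"); cv2.imwrite(f"pics/w{i}.png",f["image"])
    print(f["position"],f["orientation"],f["fx"])
    for n in G:
        b=locate(f,n,np.array(G[n])); print(n,b and (b[1].round(4),round(b[2],2),round(b[3],2)))
print(env.read_state()["clock"])
a=np.hstack([cv2.resize(cv2.imread(f"pics/w{i}.png"),(400,250)) for i in(0,1)]);cv2.imwrite("pics/w.png",a)
```

```text
[0.47966929 0.20502621 0.46116925] [-1.39541455e+01 -7.98675348e-02 -1.79882381e+02] 340.49751070929057
flask_small (array([0.6321, 0.1064]), 0.91, 0.89)
flask_medium (array([0.5428, 0.0869]), 0.3, 0.86)
flask_large (array([0.6333, 0.1871]), 0.98, 0.96)
flask_largest (array([0.5472, 0.3211]), 0.96, 0.97)
base_small (array([0.4415, 0.328 ]), 0.86, 0.69)
base_medium (array([0.4281, 0.2364]), 0.92, 0.66)
base_large (array([0.4419, 0.153 ]), 0.93, 0.9)
base_largest (array([0.4296, 0.0886]), 0.48, 0.92)
[0.4797111  0.06362858 0.46190114] [-1.39973806e+01 -1.44925015e-03  1.79968511e+02] 340.49751070929057
flask_small (array([0.5459, 0.1544]), 0.98, 0.56)
flask_medium (array([0.5462, 0.0701]), 0.9, 0.66)
flask_large (array([0.634 , 0.1872]), 0.96, 0.86)
flask_largest (array([0.5475, 0.3148]), 0.7, 0.9)
base_small (array([0.441 , 0.3265]), 0.84, 0.78)
base_medium (array([0.4272, 0.2313]), 0.73, 0.57)
base_large (array([0.4421, 0.151 ]), 0.93, 0.85)
base_largest (array([0.4297, 0.0708]), 0.95, 0.86)
4.8583
```

View pics/w.png

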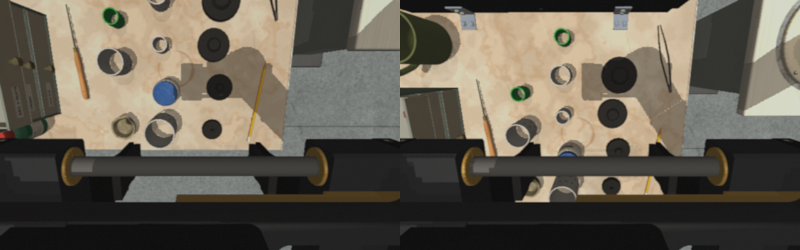

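The wrist and top cameras agree within about 1 mm. In the left wrist frame, the large flask is at (115,60), the largest at (163,128), and the bases run down the right side. I'll start with the small flask. Yaw +90 keeps the wrist camera away from the screen.

```bash
cat >> h.py <<'E'
F=dict(small=(.546,.1545),medium=(.546,.0702),large=(.6337,.187),largest=(.5475,.321))
B=dict(small=(.4413,.328),medium=(.428,.236),large=(.442,.152),largest=(.4295,.0708))
GZ=dict(small=.027,medium=.032,large=.038,largest=.044)
def pick(s,yaw,force=20):
    r,h=DIM["flask_"+s]; z=GZ[s]-.019; o=min(1,(2*r+.025)/.087)
    env.goto([*F[s],z+.12],[180,0,yaw]); env.gripper_to(o)
    print("down hit",env.move_straight([*F[s],z],force_limit=8))
    env.gripper_to(0,force); q=env.read_state()
    print("grip",q["opening"]*87,"want",2000*r,q["finger_force"])
    env.move_straight([*F[s],z+.11])
def place(s,yaw):
    z=GZ[s]-.019+.012
    env.goto([*B[s],z+.09],[180,0,yaw])
    print("hit early",env.move_straight([*B[s],z+.004],force_limit=10))
    env.dwell(.2)
    hit=env.move_straight([*B[s],z-.003],rate=.02,force_limit=4); q=env.read_state()
    print("touch",hit,"dz",q["position"][2]-z,"opening",q["opening"]*87,"F",q["force"].round(1) if hasattr(q["force"],'round') else q["force"])
    env.gripper_to(min(1,(2*DIM["flask_"+s][0]+.02)/.087))
    env.move_straight([*B[s],z+.12]); q=env.read_state(); print("clock",q["clock"],q["force"])
E
python3 - <<'E'
from h import *
pick("small",90); place("small",90)
f=env.grab_frame("wrist"); cv2.imwrite("pics/s1.png",f["image"])
for c in("top","wrist"):
    f=env.grab_frame(c); b=locate(f,"flask_small",np.array(B["small"]),.012); print(c,b)
E
```

```text
down hit False
grip 28.545234036039382 want 30.0 20.000296247609413
hit early False
touch True dz 0.00014511196402748963 opening 28.602442553778612 F [-0.3  0.1  3.8]
clock 14.4917 [-0.02229703  0.7892651   0.38687953]
top (np.float64(0.29157136986092247), array([0.63152353, 0.10702744]), 0.8889494411116766, 0.65)
wrist (np.float64(0.0006085536478075284), array([0.44074917, 0.32825871]), 0.9191606197608407, 0.72)
```

View pics/s1.png

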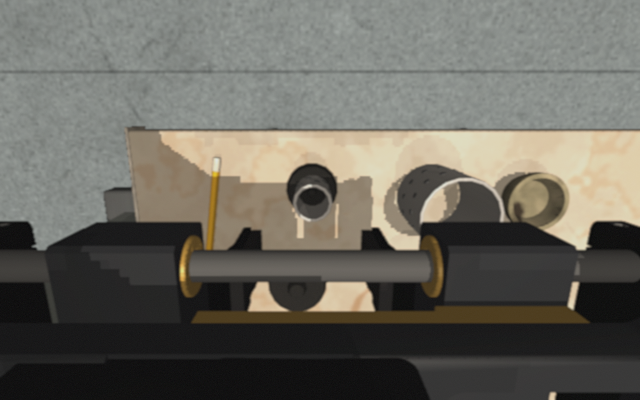

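The small flask stands upright and centred on its base at (313,195), seated at the expected height. Medium is next.

Run:
```python
from h import *
pick("medium",90); place("medium",90)
f=env.grab_frame("wrist"); print(locate(f,"flask_medium",np.array(B["medium"]),.012))
pick("large",180,25);
```

```text
down hit False
grip 39.38986998790964 want 40.0 19.98943416869224
hit early False
touch True dz 0.0002914165818075527 opening 39.66830237300217 F [-0.2 -0.5  3.9]
clock 22.5167 [-0.10268585 -0.57295682 -0.41670364]
(np.float64(0.001180114338866265), array([0.42757665, 0.23710157]), 0.9724764840750105, 0.95)
down hit False
grip 49.65456210535051 want 50.0 24.999848747102078
```

Run:
```python
from h import *
place("large",-90)
f=env.grab_frame("wrist"); print(locate(f,"flask_large",np.array(B["large"]),.012))
pick("largest",90,25); place("largest",90)
f=env.grab_frame("wrist"); print(locate(f,"flask_largest",np.array(B["largest"]),.012))
env.goto([.40,.42,.3],[180,0,90])
f=env.grab_frame("top")
for s in B: 
    b=locate(f,"flask_"+s,np.array(B[s]),.012); print(s,b)
cv2.imwrite("pics/t2.png",cv2.resize(f["image"][100:300,180:440],(780,600)))
g=env.grab_frame("scene"); cv2.imwrite("pics/sc2.png",g["image"])
print(env.read_state()["clock"])
```

```text
hit early False
touch True dz 0.0003129596199572954 opening 49.69290369100151 F [-1.2 -0.2  5.1]
clock 33.4333 [-0.08037746  0.57683859  0.11128296]
(np.float64(0.00045445786710482004), array([0.44237136, 0.15173803]), 0.9646219123715282, 0.68)
down hit False
grip 60.02623418041243 want 60.0 25.000031083618524
hit early False
touch True dz 0.0003144366346215441 opening 59.8489824790622 F [-0.8 -0.3  4.9]
clock 43.0417 [-0.52269078  0.04316755  0.2038587 ]
(np.float64(0.000769561214965658), array([0.42933037, 0.07155063]), 0.9853164295578355, 0.6)
small (np.float64(8.906807946590115e-05), array([0.44134124, 0.32792105]), 0.7604655150008063, 0.68)
medium (np.float64(0.010476686563477496), array([0.42126344, 0.2440237 ]), 0.3259016465037789, 0.66)
large (np.float64(0.007011574646655358), array([0.439395 , 0.1454903]), 0.5764888182289082, 0.71)
largest (np.float64(0.012806210611675363), array([0.42748632, 0.0581531 ]), 0.47523329454054775, 0.9)
44.85
```

View pics/t2.png

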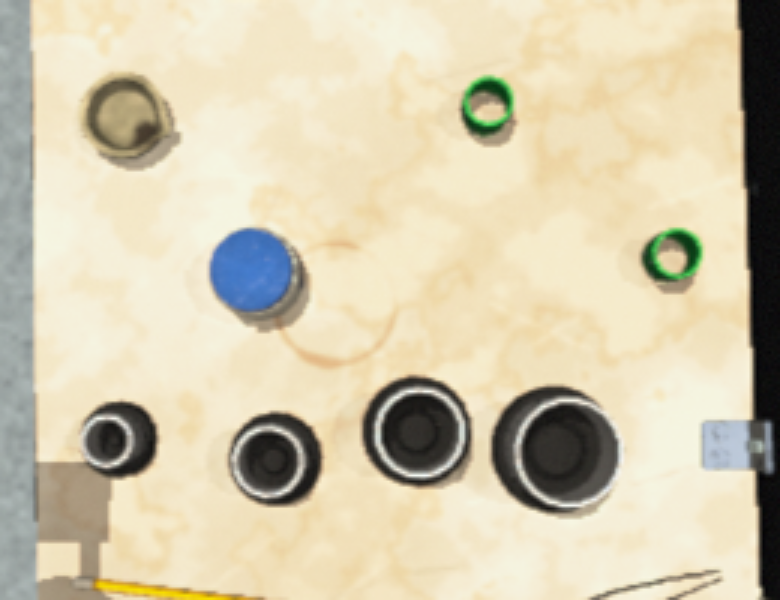

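View pics/sc2.png

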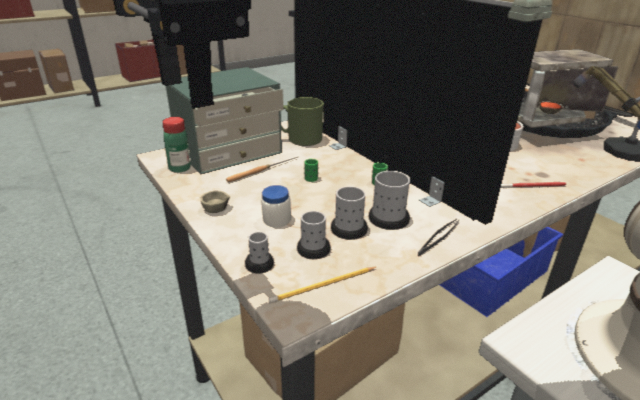

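Both views show all four flasks upright on their own bases: (258,252), (313,233), (350,212) and (390,200) in the scene view. The jar and crucible have not moved. The wrist fits put each flask within about 1 mm of its base centre, so I'm handing in.

```bash
python3 -c "
from workcell import env
print(env.close_job())"
```

```text
the job is handed in; nothing more can be done
None
```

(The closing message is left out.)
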